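# Scoop a degreased robot foot out of the parts bin and square it up in the bonding jig

## Task

The white robot foot in the blue bin has been degreased for bonding, so the gripper must never touch it: run the orange scoop under it, using the bin's corner (the end wall away from the scoop) as a backstop, and carry it out on the scoop. Tip it out gently, right way up, on the dark steel jig plate and use the scoop to bring it snug and square against both red stops, its long side along the longer way of the plate. Finally put the scoop back down flat on the floor of the blue bin and let go; the black servo stays in the bin and nothing else on the table is disturbed.

Things in the scene. Friction and masses are not known exactly. Their poses are not given: they have to be found in the camera images.
- bin: Blue open bin fixed to the table, 220 (its x) by 300 (y) by 60 mm high; walls and floor 5 mm thick. Origin: centre of the underside, on the table. The scoop starts in its -y half, mouth towards +y; the foot lies near one of the +y corners, the servo near the other. The backstop is the +y wall, inner face 145 mm from the origin; inner side faces at x = +-105 mm.
- foot: White robot foot, 84 (its x) by 58 (y) mm block, 28 mm high plus two lugs up to 44 mm; 90 g. Bottom edges rounded, 7 mm radius, so a lip slides under; sides upright from 7 to 28 mm. Origin: centre of underside, z up. Starts on the bin floor, its x within 10 degrees of the bin's y, at most 30 mm from the end wall, centre 46 to 58 mm beside the bin's middle line.
- scoop: Orange scoop, upright black grip, 160 g. Origin: underside, below the grip; x to the mouth, z up. Pan 82 mm wide (76 inside); floor 3 mm thick to x = 104, then a ramp down to 1.6 mm at the lip, x = 120. Back wall's inner face x = 15; side walls 29 mm high, x = 12 to 96. Grip 22 (x) by 34 (y) mm, top 103 mm up. Slick pan (friction 0.3): a load slides out at 20 to 25 degrees mouth down.
- grip (a point): Middle of the place to take the scoop's grip, 85 mm above the scoop's underside (x to the mouth, z up).
- lip (a point): Middle of the scoop's front lip at underside level, 120 mm ahead of the scoop's origin.
- servo: Black servo motor, 74 x 46 x 34 mm, loose in the bin; origin at the centre of its underside. Leave it in the bin.
- jig: Dark steel plate fixed to the table, 200 (its x) by 220 (y) by 10 mm thick; origin: centre of the underside, on the table. Two red stop bars, 12 mm wide, stand 12 mm above the plate: one along the +y edge (inner face y = 95 mm, from x = -43 to 97), one along the +x edge (inner face x = 85 mm, from y = -43 to 87).
- nest (a point): Point on the jig plate's top where the centre of the foot's underside belongs when the foot touches both stops: x = 56, y = 53, z = 10 mm in the jig's frame; same axes as the jig. The foot's x lies along the jig's y, either way round.
- screwdriver: Screwdriver lying on the table; leave alone. Origin: centre of the underside.
- spare_servo: A second black servo, 74 x 46 x 34 mm, lying on the table between bin and jig plate; leave alone. Origin: centre of the underside.
- thigh: White U-shaped robot thigh bracket, 120 x 61 x 34 mm; leave alone. Origin: centre of the underside.

How it is judged:
By the outcome, as a careful person would: the job done as asked, in the order asked, and still so for the second after the job is handed in, with the robot touching nothing.
It also fails if it takes over 67 s, if anything falls off the work surface, if the arm or the gripper's body presses on something with over 40 N, if the wrist force passes 120 N, or if a joint passes its speed limit or range.

## Robot

A 6-joint arm with a two-finger parallel gripper is mounted at the origin on the work surface. World frame = base frame: x ahead of the robot, y to its left, z up, the work surface at z = 0. Lengths are in m, angles in rad, forces in N, time in s.
With the tool pointing down it reaches from about 0.25 to 0.775 m from the base axis. Payload 4 kg.
Tool frame: the origin (TCP) lies midway between the tips of the shut fingers; the grasp point (between the pads) lies 19 mm behind it; z points along the fingers, y is the direction in which the jaws open and shut (so a half turn about z gives the same grasp; the last joint's range is limited). The gripper opens to 94 mm and grips with 3 to 60 N. Pads are 16 mm wide; open, the fingers measure 119 mm over their backs; the gripper's body (75 mm by 177 mm) begins 78 mm behind the grasp point.
Start: joints at [-1.239, 0.087, 1.371, -0, 1.684, -0.103], TCP at [0.232, -0.499, 0.206] pointing down, gripper open.
Joint ranges: [-3.1, 3.1], [-0.76, 2.03], [0.27, 2.55], [-1.08, 4.22], [0.17, 2.65], [-2.57, 2.57]. Speed limits (rad/s): [2.79, 2.79, 3.14, 3.14, 3.14, 3.14].

## Interface

Orientations are given as a unit quaternion [w, x, y, z].
In Python, from rig import env, capture, camera_info, order gives the robot as it stands. The module is installed in compiled form; this text tells all that it offers.
- The arm moves only by the shell command python3 -m handwheel 'ROWS' [FORCE]. ROWS is JSON, one flat list of numbers, 7 for each row, row after row: the shift along the tool's x, y, z in m, then the turn, a rotation vector about the tool's x, y, z in degrees, then the gripper's target within -1 to 1 (shut at 1, half-way at 0, fully open at -1). In form: [dx, dy, dz, ax, ay, az, jaw, dx, dy, dz, ax, ay, az, jaw, ...]. A call has exactly 8 rows; each row shifts and turns the commanded pose from where the row before left it, along the tool's axes as they then stand; what a row does not reach is not made up. A row lasts 1/10 s, in which the tool goes at most 50 mm and 8.59 degrees, less where a joint would pass 70% of its speed; a pose out of reach is approached as far as the arm can. A call with a gripper value outside its range is refused whole. The fingers move at their own pace and stop on an object; FORCE is the grip in N (left out, the last holds). Time passes only in rows, so rows that do not move let the fingers close, or fill a call up. It gives the time, the measured TCP pose, the force and the opening at its end, in the units of the state.
- env.get_obs(): the state, without advancing time (a new reading comes with each control period).
- capture(name): name is "scene" or "top"; returns (picture, depth): 384x512x3 uint8, red, green, blue; 384x512 float32, m along the optical axis (not along the pixel's ray), 0 where there is no reading.
- camera_info(name): a dict with "K" (3x3 intrinsics, pixels), "R" (3x3) and "t" (3): a world point X has camera coordinates R X + t. Camera axes: x right, y down, z forward; pixel columns grow to the right and rows downward; lengths in m; the calibration is good to about 2 mm. A picture is of the moment at which its call begins. camera_info takes no time and is no camera call.
- order.hand_in(): hands the job in, once; it reports no verdict.
The state is a dict: "t": time; "q": joint angles; "qvel": joint speeds; "effort": joint torques, N m; "tool_pos": TCP position; "tcp_rot": TCP orientation; "ft_force": force on the tool from outside, world axes, zero at the start; "moment": the same for the moment, N m; "gripper_width": finger opening in m.
Only numpy, scipy, OpenCV 4.12 (cv2) and the standard library are available. Lean on these libraries where they do the work, as an engineer would, in place of code of your own. Each camera call takes 0.05 s, during which the arm holds its last target. There are 200 camera calls.

## Working session

There is one attempt and no reset: what is moved stays moved. The work goes in short steps, Python scripts to look and compute and a shell command to move; the robot and the scene stay as the last step left them, time stands still between calls to the robot, and variables do not carry over. Pictures are saved under pics/ and viewed, about 8 in all and at most 12, crops included, and the job is handed in when it is done.

```bash
mkdir -p pics; ls
python3 - <<'E'
from rig import env,capture,camera_info
import numpy as np,cv2
for n in("top","scene"):
    p,d=capture(n); cv2.imwrite(f"pics/{n}0.png",cv2.resize(p[:,:,::-1],(800,600),interpolation=cv2.INTER_CUBIC))
    np.savez(f"{n}0.npz",p=p,d=d)
    i=camera_info(n);print(n,np.round(i["K"],2).tolist(),np.round(i["R"],4).tolist(),np.round(i["t"],4).tolist())
o=env.get_obs();print({k:np.round(v,3).tolist() for k,v in o.items()})
E
```

```text
pics
top [[399.35, 0.0, 256.82], [0.0, 399.35, 192.2], [0.0, 0.0, 1.0]] [[-0.0027, -0.9997, 0.025], [-0.9951, 0.0003, -0.0988], [0.0988, -0.0251, -0.9948]] [-0.0164, 0.6058, 1.2042]
scene [[413.66, 0.0, 250.94], [0.0, 413.66, 186.15], [0.0, 0.0, 1.0]] [[-0.8929, 0.4503, 0.0016], [0.3495, 0.6953, -0.628], [-0.2839, -0.5602, -0.7782]] [0.5448, -0.1415, 1.5902]
{'t': 0.1, 'q': [-1.239, 0.088, 1.372, 0.0, 1.684, -0.103], 'qvel': [-0.0, -0.003, -0.004, -0.0, 0.0, -0.0], 'effort': [0.004, -34.125, -30.33, 0.072, 0.03, -0.0], 'tool_pos': [0.232, -0.498, 0.204], 'tcp_rot': [-0.001, 0.976, 0.216, -0.0], 'ft_force': [0.019, -0.417, -0.862], 'moment': [-0.051, 0.043, -0.036], 'gripper_width': 0.094}
```

View pics/top0.png

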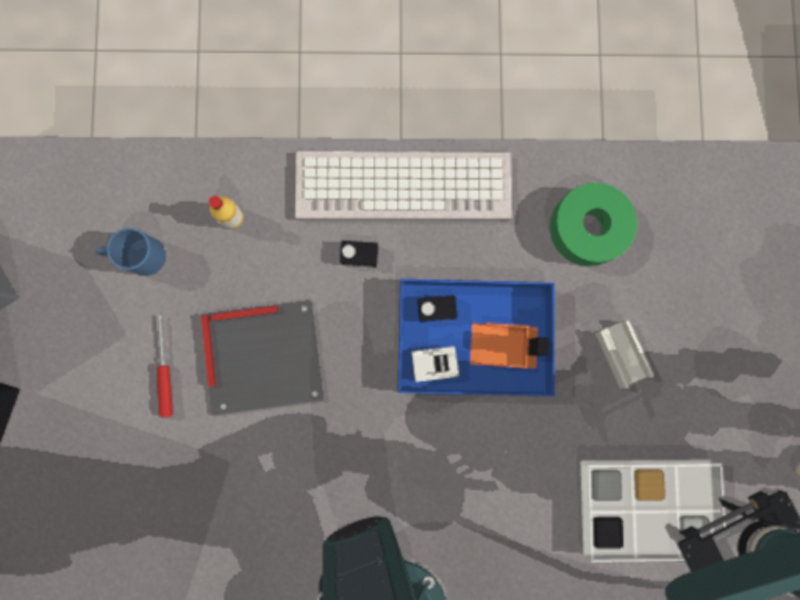

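View pics/scene0.png

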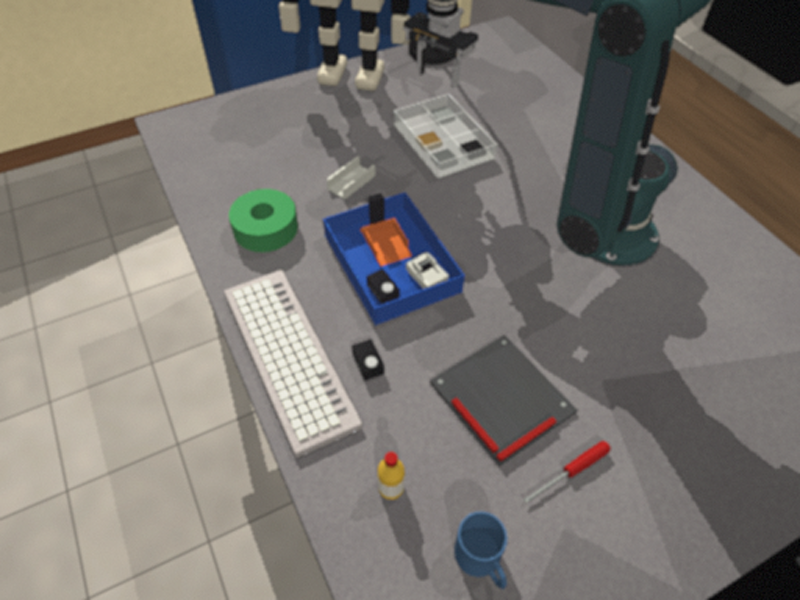

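Top view: image left is world +y and up is world +x. The bin is at about (400–553, 282–393), with the foot at (435,364), the servo at (437,308) and the scoop at (505,346), mouth left. The jig is at (262,357), with red stops on its left and top. The spare servo is at (358,253).

```bash
cat > h.py <<'E'
import numpy as np,cv2
from rig import capture,camera_info
def cloud(n,p=None,d=None):
    if p is None: p,d=capture(n)
    i=camera_info(n);K,R,t=i["K"],i["R"],i["t"]
    v,u=np.mgrid[:384,:512]
    c=np.stack([(u-K[0][2])/K[0][0]*d,(v-K[1][2])/K[1][1]*d,d],-1)
    return p,(c-np.array(t))@np.array(R),d>0     # world points
def rect(P,name):
    (c,s,a)=cv2.minAreaRect((P[:,:2]*1000).astype(np.float32))
    print(name,len(P),"c",np.round(c,1),"s",np.round(s,1),"a",round(a,2),"z",np.round(np.percentile(P[:,2]*1000,[5,50,95]),1))
def px(n,u,v,z):   # pixel -> world at height z
    i=camera_info(n);K,R,t=map(np.array,(i["K"],i["R"],i["t"]))
    r=R.T@np.linalg.inv(K)@np.array([u,v,1.]);o=-R.T@t
    return o+r*(z-o[2])/r[2]
E
python3 - <<'E'
from h import *
for n in("top","scene"):
    z=np.load(n+"0.npz");p,W,ok=cloud(n,z["p"],z["d"])
    H=cv2.cvtColor(p,cv2.COLOR_RGB2HSV);h,s,v=[H[...,k].astype(int) for k in range(3)]
    x,y,zz=W[...,0],W[...,1],W[...,2]
    print(n)
    tb=ok&(x>.3)&(x<.8)&(abs(y)<.5)&(abs(zz)<.02)&(s<40)&(v>70);print(" table z",np.median(zz[tb]),zz[tb].std())
    blue=ok&(h>105)&(h<125)&(s>120)&(y<.1)&(y>-.4)&(x>.3)
    rect(W[blue&(zz>.045)],"bin rim"); rect(W[blue],"bin all")
    org=ok&(h<20)&(h>4)&(s>140)&(y<.1)&(y>-.4)&(x>.3)&(x<.75)
    rect(W[org],"scoop all"); 
    b=W[blue&(zz>.045)].mean(0)
    inb=ok&(abs(x-b[0])<.1)&(abs(y-b[1])<.14)
    rect(W[inb&(s<60)&(v>120)&(zz>.02)],"foot")
    dk=inb&(v<70)&(s<120)
    rect(W[dk&(zz>.075)],"grip"); rect(W[dk&(zz>.02)&(zz<.06)],"servo")
    red=ok&((h<5)|(h>172))&(s>140)&(y>.1)&(y<.45)&(x>.3)
    rect(W[red&(zz>.012)],"red")
    jig=ok&(y>.1)&(y<.4)&(x>.3)&(x<.7)&(zz>.005)&(zz<.016)&(v<95)
    rect(W[jig],"jig")
z=np.load("top0.npz")["p"][:,:,::-1]
cv2.imwrite("pics/binc.png",cv2.resize(z[174:258,248:360],(784,588),interpolation=cv2.INTER_CUBIC))
cv2.imwrite("pics/jigc.png",cv2.resize(z[186:270,118:230-12],(700,588),interpolation=cv2.INTER_CUBIC))
E
```

```text
top
 table z 0.0003007462844152576 0.0043574979828922035
bin rim 635 c [ 533.3 -161.2] s [299.4 217.7] a 88.75 z [48.6 58.9 63.4]
bin all 4877 c [ 533.3 -161.2] s [299.4 217.7] a 88.75 z [ 1.1  5.9 59.7]
scoop all 986 c [ 516.8 -222.8] s [127.3  79.5] a 88.01 z [ 4.1  8.4 33.2]
foot 461 c [526.2 -86.4] s [ 77.1 153. ] a 89.94 z [29.7 33.7 48. ]
grip 110 c [ 512.8 -274.5] s [22.  32.4] a 87.2 z [ 81.7 107.  110.9]
servo 300 c [ 554.7 -158.3] s [144.8 199.9] a 10.5 z [33.3 38.5 43.3]
red 562 c [563.6 328.4] s [166.4 422.5] a 70.27 z [ 15.5  21.5 127.9]
jig 3641 c [512.6 238.5] s [264.7 343.9] a 88.21 z [ 6.1  9.7 13.5]
scene
 table z -0.00015509634986134976 0.004501849042452709
bin rim 676 c [ 535.4 -159.1] s [305.5 222.3] a 88.4 z [46.1 55.6 62.3]
bin all 2984 c [ 520.2 -158.9] s [306.7 253.1] a 88.53 z [ 1.8 17.1 59.5]
scoop all 567 c [ 519.6 -219.9] s [125.3  83.4] a 87.56 z [ 4.2  9.2 33.3]
foot 331 c [526.6 -72.7] s [150.8  88.5] a 9.65 z [27.5 33.4 47.5]
grip 91 c [ 516.1 -269.6] s [35.  19.5] a 2.58 z [ 76.5  95.9 109.6]
servo 248 c [ 558.  -159.2] s [152.4 209.2] a 10.82 z [24.2 37.9 51.6]
red 587 c [565.2 329.6] s [169.6 424.2] a 70.27 z [ 15.8  21.3 128.2]
jig 3308 c [525.1 253.1] s [267.5 370.6] a 85.15 z [ 6.1  9.4 13.1]
```

View pics/binc.png

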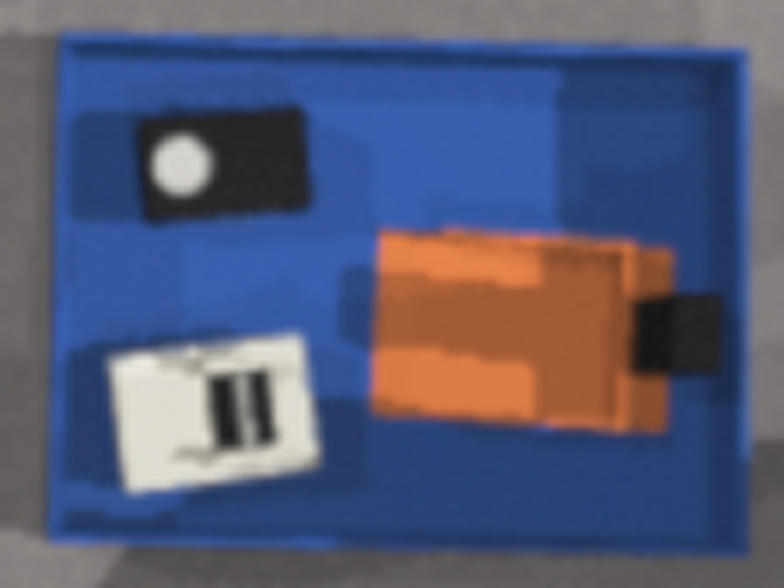

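View pics/jigc.png

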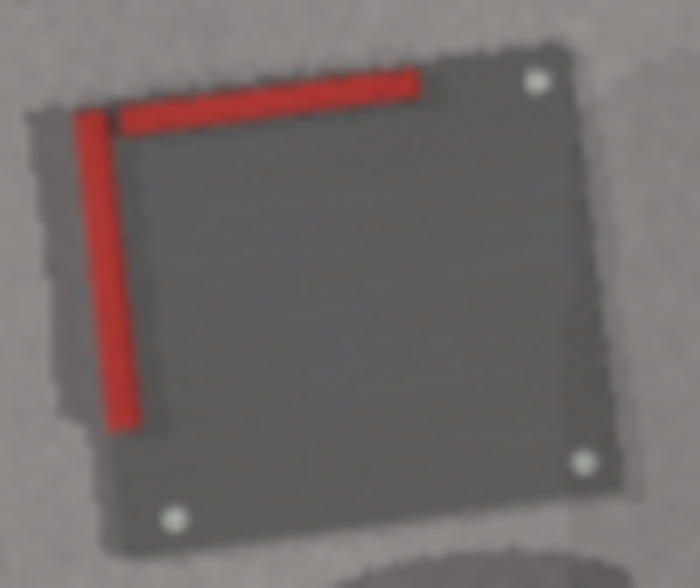

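Bin crop (×7): foot top corners (108,355), (302,333), (320,465), (127,493); lip corners (378,228), (372,412); grip top about (677,335). Jig crop: +y bar from (75,110) to (141,428), +x bar from (121,135) to (418,68). Next step is rigid fits from these.

```bash
cat >> h.py <<'E'
def fit(world,model):   # 2D rigid, mm
    w=np.array(world)[:,:2]*1000;m=np.array(model,float)
    a=m-m.mean(0);b=w-w.mean(0)
    th=np.arctan2((a[:,0]*b[:,1]-a[:,1]*b[:,0]).sum(),(a*b).sum())
    R=np.array([[np.cos(th),-np.sin(th)],[np.sin(th),np.cos(th)]])
    t=w.mean(0)-R@m.mean(0);r=w-(m@R.T+t)
    return t,np.degrees(th),R,np.sqrt((r**2).sum(1).mean())
def show(n,f): print(n,np.round(f[0],1),"yaw",round(f[1],2),"rms",round(f[3],1))
E
python3 - <<'E'
from h import *
def C(L,o,z,s=7): return [px("top",o[0]+(a+.5)/s-.5,o[1]+(b+.5)/s-.5,z) for a,b in L]
B=(248,174);J=(118,186)
b=fit(C([(62,32),(748,48),(750,552),(48,545)],B,.06),[(110,150),(110,-150),(-110,-150),(-110,150)]);show("bin",b)
f=fit(C([(108,355),(302,333),(320,465),(127,493)],B,.033),[(42,29),(-42,29),(-42,-29),(42,-29)]);show("foot(x~world y)",f)
# scoop frame x-> world y ; y-> world -x : model (x,y)
s=fit(C([(378,228),(372,412)],B,.007)+C([(722,294),(720,372)],B,.108),[(120,-41),(120,41),(-11,-17),(-11,17)]);show("scoop",s)
sv=fit(C([(137,118),(302,107),(311,207),(150,222)],B,.039),[(37,-23),(-37,-23),(-37,23),(37,23)]);show("servo",sv)
j=fit(C([(75,110),(141,428),(108,432),(121,135),(118,108),(418,68),(420,96)],J,.022)+C([(570,42),(622,488),(110,555)],J,.01),
 [(97,107),(-43,95),(-43,107),(85,87),(97,87),(97,-43),(85,-43),(100,-110),(-100,-110),(-100,110)]);show("jig",j)
print("nest",j[2]@[56,53]+j[0])
for n,q in(("foot",f),("scoop",s),("servo",sv)): print(n,"in bin",np.round(b[2].T@(q[0]-b[0]),1),"rel yaw",q[1]-b[1])
E
```

```text
bin [ 533.  -161.8] yaw -1.21 rms 1.4
foot(x~world y) [482.1 -82.3] yaw 96.91 rms 58.6
scoop [ 514.8 -275.9] yaw 86.3 rms 1.1
servo [590.3 -87.4] yaw 94.85 rms 1.4
jig [495.5 260.2] yaw 7.35 rms 2.2
nest [544.25982252 319.90120618]
foot in bin [-52.5  78.4] rel yaw 98.12177448944948
scoop in bin [ -15.8 -114.5] rel yaw 87.5154816243638
servo in bin [55.7 75.6] rel yaw 96.06262424767478
```

```bash
cat >> h.py <<'E'
from scipy.spatial.transform import Rotation as Ro
BIN=(np.array([533.,-161.8]),-1.21);JIG=(np.array([495.5,260.2]),7.35)
def R2(a): a=np.radians(a);return np.array([[np.cos(a),-np.sin(a)],[np.sin(a),np.cos(a)]])
def state():
    from rig import env
    o=env.get_obs();w,x,y,z=o["tcp_rot"];return o,Ro.from_quat([x,y,z,w])
def where(F=BIN):  # scoop pose by tool: tool axes = (-y,-x,-z) of scoop; origin 66mm below TCP
    o,r=state();M=r.as_matrix();p=np.array(o["tool_pos"])*1000
    sx=-M[:,1];og=p+M[:,2]*66;lip=og+sx*120
    f=lambda q:np.round(np.r_[R2(-F[1])@(q[:2]-F[0]),q[2]],1)
    print("t",round(o["t"],2),"tcp",np.round(p,1),"org",f(og),"lip",f(lip),"yaw-F",round(np.degrees(np.arctan2(sx[1],sx[0]))-F[1],2),"pitch",round(np.degrees(np.arcsin(sx[2])),2),"roll",round(np.degrees(np.arcsin(M[2,0])),2),"F",np.round(o["ft_force"],1),"w",round(o["gripper_width"]*1000,1))
def go(F,x,y,z,yaw): # delta in present tool frame (mm) and turn(deg) to put scoop origin there, level
    o,r=state();c=F[0]+R2(F[1])@np.array([x,y]);a=np.radians(yaw+F[1])
    sx=np.array([np.cos(a),np.sin(a),0]);sz=np.array([0,0,1.]);sy=np.cross(sz,sx)
    T=Ro.from_matrix(np.c_[-sy,-sx,-sz]);d=r.inv().apply(np.r_[c,z+66]-np.array(o["tool_pos"])*1000)
    print("shift",np.round(d,1),"turn",np.round((r.inv()*T).as_rotvec(degrees=True),2))
E
python3 -m handwheel '[0.0438,-0.0102,0,0,0,0,-0.3, 0.0438,-0.0102,0,0,0,0,-0.3, 0.0438,-0.0102,0,0,0,0,-0.3, 0.0438,-0.0102,0,0,0,0,-0.3, 0.0438,-0.0102,0,0,0,0,-0.3, 0.0438,-0.0102,0,0,0,0,-0.3, 0.0438,-0.0102,0,0,0,0,-0.3, 0.0438,-0.0102,0,0,0,0,-0.3]' 55
python3 -m handwheel '[0,0,0,0,0,7.2,-0.3, 0,0,0,0,0,7.2,-0.3, 0,0,0,0,0,7.2,-0.3, 0,0,0,0,0,7.1,-0.3, 0,0,0,0,0,0,-0.3, 0,0,0,0,0,0,-0.3, 0,0,0,0,0,0,-0.3, 0,0,0,0,0,0,-0.3]'
python3 -c "
from h import *
where();go(BIN,-15.8,-114.5,5,87.5)"
```

```text
t: 0.9
tool_pos: [0.5161, -0.2757, 0.2049]
tcp_rot: [-0.0, 0.976, 0.216, -0.0]
ft_force: [0.9, -0.5, 0.9]
gripper_width: 0.0612
t: 1.7
tool_pos: [0.515, -0.2773, 0.2054]
tcp_rot: [0.0, 0.999, -0.033, -0.0]
ft_force: [1.4, -0.7, -0.6]
gripper_width: 0.0611
t 1.7 tcp [ 515.  -277.3  205.4] org [ -15.5 -115.8  139.4] lip [-10.2   4.1 139.4] yaw-F 87.47 pitch -0.0 roll -0.0 F [ 1.4 -0.7 -0.6] w 61.1
shift [ -0.3  -1.3 134.4] turn [ 0.    0.   -0.03]
```

```bash
python3 -m handwheel '[0,-0.0013,0.03,0,0,0,-0.3, 0,0,0.03,0,0,0,-0.3, 0,0,0.03,0,0,0,-0.3, 0,0,0.025,0,0,0,-0.3, 0,0,0.012,0,0,0,-0.3, 0,0,0.007,0,0,0,-0.3, 0,0,0,0,0,0,1, 0,0,0,0,0,0,1]'
python3 -m handwheel '[0,0,0,0,0,0,1, 0,0,0,0,0,0,1, 0,0,0,0,0,0,1, 0,0,0,0,0,0,1, 0,0,0,0,0,0,1, 0,0,0,0,0,0,1, 0,0,0,0,0,0,1, 0,0,0,0,0,0,1]'
python3 - <<'E'
from h import *
where()
p,d=capture("top");cv2.imwrite("pics/g1.png",cv2.resize(p[174:258,248:360,::-1],(784,588),interpolation=cv2.INTER_CUBIC))
# scoop route: side x first
go(BIN,-54,-100,5.5,90)
E
```

```text
t: 2.5
tool_pos: [0.516, -0.2765, 0.073]
tcp_rot: [0.001, 0.999, -0.033, 0.001]
ft_force: [-0.1, -0.6, -0.3]
gripper_width: 0.0486
t: 3.3
tool_pos: [0.5155, -0.276, 0.0721]
tcp_rot: [0.0, 0.999, -0.033, 0.0]
ft_force: [-0.9, 1.0, 4.1]
gripper_width: 0.0217
t 3.3 tcp [ 515.5 -276.    72.1] org [ -15.  -114.6    6.1] lip [-9.7  5.3  6.1] yaw-F 87.43 pitch -0.02 roll 0.05 F [-0.9  1.   4.1] w 21.7
shift [-39.5 -12.8   0.5] turn [ 0.02 -0.05 -2.58]
```

View pics/g1.png

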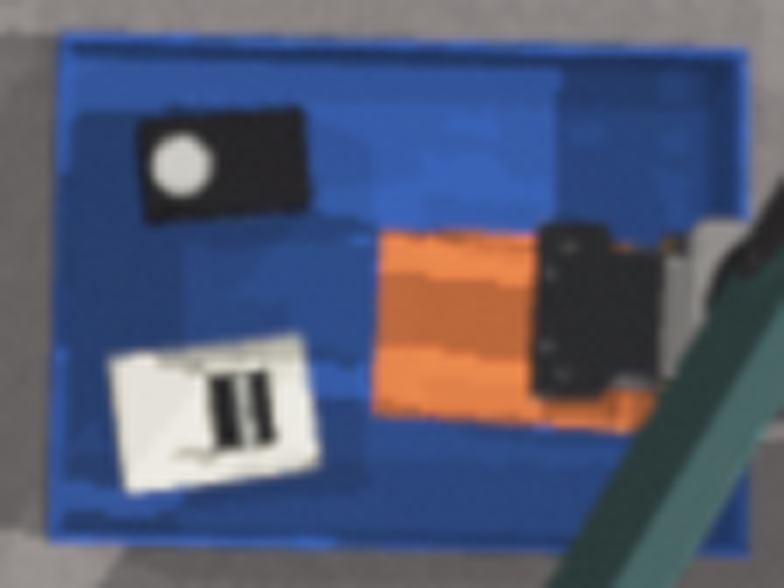

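The grasp shows 21.7 mm opening, the scoop is undisturbed, and the fingers at (600,310) are clear of the foot.

```bash
python3 -m handwheel '[-0.01,-0.003,0,0,0,-1.3,1, -0.01,-0.003,0,0,0,-1.3,1, -0.01,-0.003,0,0,0,0,1, -0.0085,-0.003,0,0,0,0,1, 0,-0.004,0,0,0,0,1, 0,0,0,0,0,0,1, 0,0,0,0,0,0,1, 0,0,0,0,0,0,1]'
python3 -c "
from h import *
where();go(BIN,-53,-100,5.5,90)"
python3 -m handwheel '[0,-0.008,0,0,0,0,1, 0,-0.008,0,0,0,0,1, 0,-0.008,0,0,0,0,1, 0,-0.008,0,0,0,0,1, 0,-0.008,0,0,0,0,1, 0,-0.008,0,0,0,0,1, 0,-0.008,0,0,0,0,1, 0,0,0,0,0,0,1]'
python3 - <<'E'
from h import *
where()
p,d=capture("top");cv2.imwrite("pics/g2.png",cv2.resize(p[174:258,248:360,::-1],(784,588),interpolation=cv2.INTER_CUBIC))
E
```

```text
t: 4.15
tool_pos: [0.4757, -0.2588, 0.0721]
tcp_rot: [0.001, 1.0, -0.011, -0.001]
ft_force: [-1.3, -0.7, 6.5]
gripper_width: 0.0214
t 4.15 tcp [ 475.7 -258.8   72.1] org [-55.4 -98.3   6.1] lip [-55.3  21.7   6. ] yaw-F 89.99 pitch -0.07 roll -0.1 F [-1.3 -0.7  6.5] w 21.4
shift [2.2 1.8 0.6] turn [ 0.07  0.1  -0.01]
t: 4.95
tool_pos: [0.4774, -0.2024, 0.0721]
tcp_rot: [0.001, 1.0, -0.01, -0.0]
ft_force: [-0.3, -0.7, 5.8]
gripper_width: 0.0219
t 4.95 tcp [ 477.4 -202.4   72.1] org [-54.8 -41.9   6.1] lip [-54.9  78.1   5.9] yaw-F 90.02 pitch -0.08 roll -0.03 F [-0.3 -0.7  5.8] w 21.9
```

View pics/g2.png

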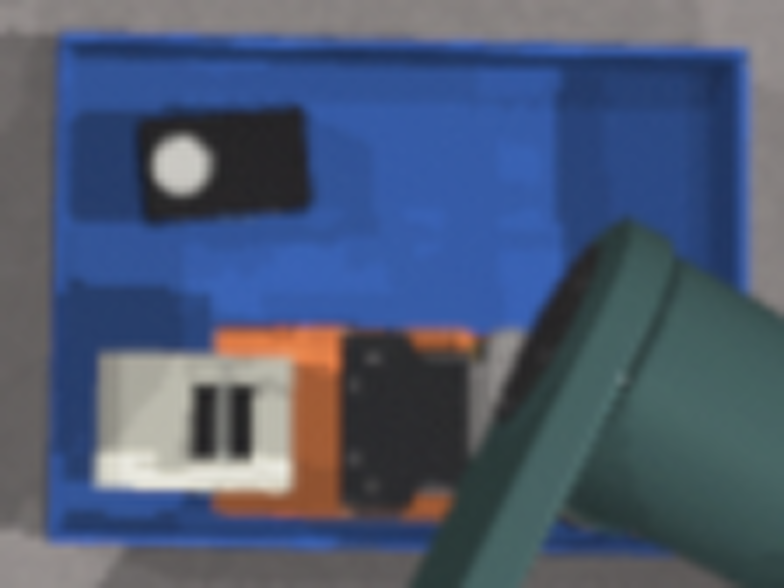

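The lip is under the foot (foot at 95–295, 352–492), which has squared up inside the pan (215–345). Keep going to the end wall, then tilt back.

```bash
python3 -m handwheel '[0,-0.008,0,0,0,0,1, 0,-0.008,0,0,0,0,1, 0,-0.008,0,0,0,0,1, 0,-0.008,0,0,0,0,1, 0,-0.008,0,0,0,0,1, 0,-0.008,0,0,0,0,1, 0,-0.007,0,0,0,0,1, 0,0,0,0,0,0,1]'
python3 -m handwheel '[0,-0.005,0,0,0,0,1, 0,0,0,0,0,0,1, 0,0,0,0,0,0,1, 0,0,0,0,0,0,1, 0,0,0,0,0,0,1, 0,0,0,0,0,0,1, 0,0,0,0,0,0,1, 0,0,0,0,0,0,1]'
python3 - <<'E'
from h import *
where()
p,d=capture("top");cv2.imwrite("pics/g3.png",cv2.resize(p[174:258,248:360,::-1],(784,588),interpolation=cv2.INTER_CUBIC))
E
```

```text
t: 5.8
tool_pos: [0.4786, -0.1478, 0.0721]
tcp_rot: [0.001, 1.0, -0.01, -0.0]
ft_force: [-0.7, -1.1, 6.6]
gripper_width: 0.0215
t: 6.6
tool_pos: [0.4786, -0.1432, 0.072]
tcp_rot: [0.001, 1.0, -0.011, -0.0]
ft_force: [-1.0, -0.6, 7.0]
gripper_width: 0.0216
t 6.6 tcp [ 478.6 -143.2   72. ] org [-54.8  17.3   6. ] lip [-54.8 137.3   5.8] yaw-F 89.99 pitch -0.1 roll -0.03 F [-1.  -0.6  7. ] w 21.6
```

View pics/g3.png

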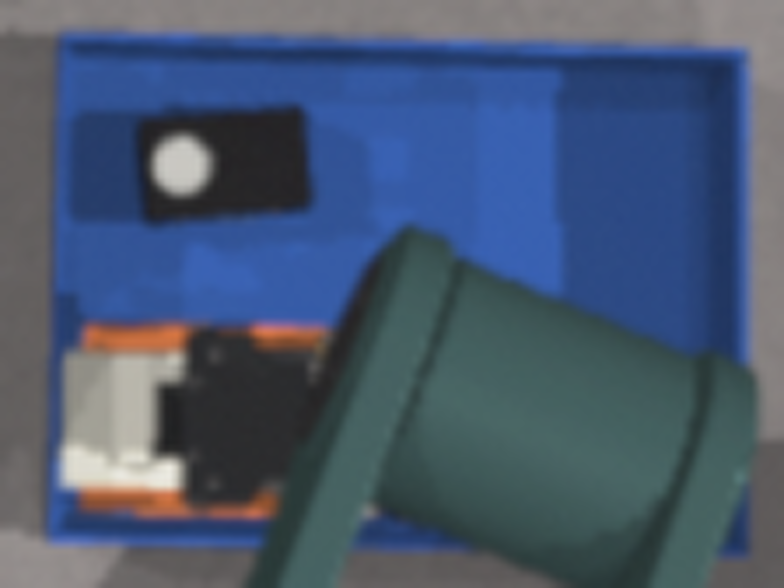

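```bash
python3 -m handwheel '[0,0.001,-0.003,0,0,0,1, 0,0.0025,-0.003,3,0,0,1, 0,0.0025,-0.002,3,0,0,1, 0,0.0025,-0.002,3,0,0,1, 0,0.0025,-0.002,3,0,0,1, 0,0.0025,-0.002,3,0,0,1, 0,0.0025,-0.002,3,0,0,1, 0,0.0025,-0.002,3,0,0,1]'
python3 -m handwheel '[0,0.002,-0.002,3,0,0,1, 0,0.002,-0.002,3,0,0,1, 0,0,0,0,0,0,1, 0,0,0,0,0,0,1, 0,0,0,0,0,0,1, 0,0,0,0,0,0,1, 0,0,0,0,0,0,1, 0,0,0,0,0,0,1]'
python3 - <<'E'
from h import *
where()
p,d=capture("scene");cv2.imwrite("pics/g4.png",cv2.resize(p[110:230,190:330,::-1],(700,600),interpolation=cv2.INTER_CUBIC))
E
```

```text
t: 7.45
tool_pos: [0.4771, -0.1621, 0.0847]
tcp_rot: [-0.184, 0.983, -0.011, -0.0]
ft_force: [-0.6, -0.2, -2.2]
gripper_width: 0.0215
t: 8.25
tool_pos: [0.4792, -0.1678, 0.0889]
tcp_rot: [-0.233, 0.972, -0.01, 0.003]
ft_force: [-0.1, 0.4, -2.4]
gripper_width: 0.0214
t 8.25 tcp [ 479.2 -167.8   88.9] org [-53.7  22.8  30.1] lip [-53.8 129.8  84.5] yaw-F 90.07 pitch 26.97 roll 0.02 F [-0.1  0.4 -2.4] w 21.4
```

View pics/g4.png

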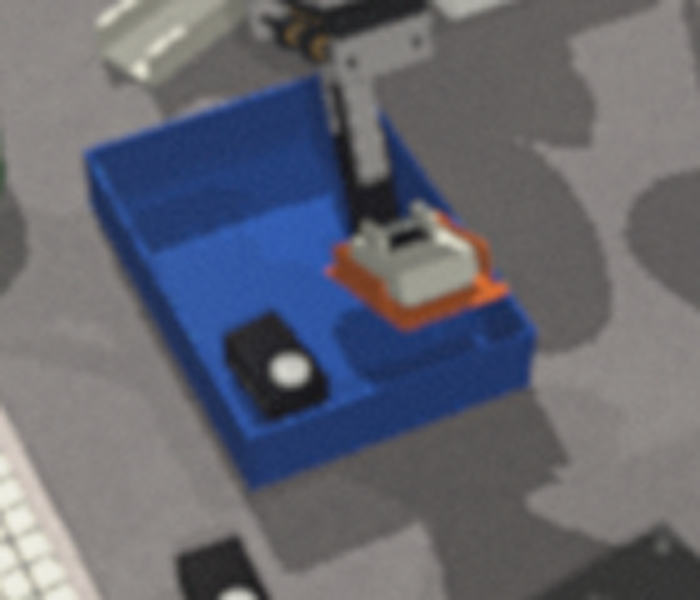

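The foot sits back in the pan, upright, with the lip visible in front of it; the weight reads 2.4 N. Lift.

```bash
python3 -m handwheel '[0,-0.0025,-0.005,0,0,0,1, 0,-0.005,-0.01,0,0,0,1, 0,-0.0057,-0.0111,0,0,0,1, 0,-0.0057,-0.0111,0,0,0,1, 0,-0.0057,-0.0111,0,0,0,1, 0,-0.0057,-0.0111,0,0,0,1, 0,-0.005,-0.01,0,0,0,1, 0,-0.0025,-0.005,0,0,0,1]'
python3 -m handwheel '[0,0,0,-2,0,-1.5,1, 0,0,0,-2,0,-1.5,1, 0,0,0,-2,0,-1.5,1, 0,0,0,-2,0,-1.5,1, 0,0,0,-2,0,-1.5,1, 0,0,0,-2,0,-1.5,1, 0,0,0,-2,0,0,1, 0,0,0,0,0,0,1]'
python3 - <<'E'
from h import *
where(JIG);go(JIG,37,-40,100,90)
o,r=state();M=r.as_matrix()
c=np.r_[JIG[0]+R2(JIG[1])@[37,-13],175]
print("tcp shift tool frame",np.round(M.T@(c-np.array(o["tool_pos"])*1000),1))
E
```

```text
t: 9.1
tool_pos: [0.4796, -0.1685, 0.1738]
tcp_rot: [-0.233, 0.972, -0.01, 0.003]
ft_force: [0.5, -0.6, -2.2]
gripper_width: 0.0216
t: 9.9
tool_pos: [0.4792, -0.1672, 0.1727]
tcp_rot: [-0.112, 0.991, 0.066, 0.021]
ft_force: [0.5, -0.1, -2.1]
gripper_width: 0.0218
t 9.9 tcp [ 479.2 -167.2  172.7] org [ -67.2 -407.4  108.4] lip [ -68.6 -290.3  134.7] yaw-F 90.68 pitch 12.62 roll 3.26 F [ 0.5 -0.1 -2.1] w 21.8
shift [ 107.  -369.8   96.1] turn [-12.64  -3.25   0.31]
tcp shift tool frame [ 107.5 -398.1   93.3]
```

```bash
python3 -m handwheel '[0.0021,-0.008,0.0019,0,0,0,1, 0.0043,-0.016,0.0037,0,0,0,1, 0.0064,-0.024,0.0056,0,0,0,1, 0.0075,-0.028,0.0065,0,0,0,1, 0.0081,-0.03,0.007,0,0,0,1, 0.0081,-0.03,0.007,0,0,0,1, 0.0086,-0.032,0.0075,0,0,0,1, 0.0086,-0.032,0.0075,0,0,0,1]'
python3 -m handwheel '[0.0086,-0.032,0.0075,0,0,0,1, 0.0086,-0.032,0.0075,0,0,0,1, 0.0081,-0.03,0.007,0,0,0,1, 0.0081,-0.03,0.007,0,0,0,1, 0.0075,-0.028,0.0065,0,0,0,1, 0.0064,-0.024,0.0056,0,0,0,1, 0.0043,-0.016,0.0037,0,0,0,1, 0.0021,-0.008,0.0019,0,0,0,1]'
python3 -m handwheel '[0,0,0,0,-1,0,1, 0,0,0,0,-1,0,1, 0,0,0,0,-1.25,0,1, 0,0,0,-3,0,0,1, 0,0,0,-3,0,0,1, 0,0,0,-3,0,0,1, 0,0,0,-3,0,0,1, 0,0,0,0,0,0,1]'
python3 - <<'E'
from h import *
where(JIG)
p,d=capture("top");i=cv2.resize(p[180:270,100:240,::-1],(784,504),interpolation=cv2.INTER_CUBIC);cv2.imwrite("pics/g5.png",i)
c=np.r_[JIG[0]+R2(JIG[1])@[37,-13],150];o,r=state();print(np.round(r.as_matrix().T@(c-np.array(o["tool_pos"])*1000),1))
E
```

```text
t: 10.7
tool_pos: [0.5062, 0.0446, 0.1735]
tcp_rot: [-0.113, 0.991, 0.066, 0.02]
ft_force: [0.2, -0.2, -1.9]
gripper_width: 0.022
t: 11.5
tool_pos: [0.5334, 0.2546, 0.1748]
tcp_rot: [-0.112, 0.991, 0.066, 0.02]
ft_force: [-0.5, 0.8, -2.7]
gripper_width: 0.0219
t: 12.3
tool_pos: [0.5342, 0.2534, 0.1752]
tcp_rot: [-0.006, 0.998, 0.069, -0.001]
ft_force: [-0.1, -0.4, -2.0]
gripper_width: 0.0215
t 12.3 tcp [534.2 253.4 175.2] org [ 37.5 -10.9 109.2] lip [ 36.2 109.1 110.7] yaw-F 90.62 pitch 0.74 roll -0.01 F [-0.1 -0.4 -2. ] w 21.5
[-0.6  1.1 25.1]
```

View pics/g5.png

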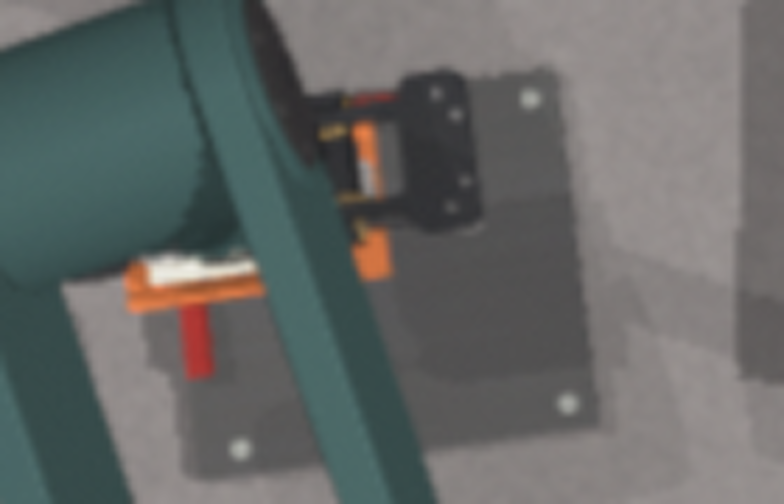

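The top view is mostly hidden by the arm. The foot (white, 150–380, 180–280) is still in the pan over the jig corner; I'll use the scene camera from here.

```bash
python3 -m handwheel '[-0.0006,0,0,-1,0,0.6,1, 0,0,0,-2,0,0,1, 0,0,0,-2,0,0,1, 0,0,0,-2.5,0,0,1, 0,0,0,-2.5,0,0,1, 0,0,0,-2.5,0,0,1, 0,0,0,-2,0,0,1, 0,0,0,0,0,0,1]'
python3 -m handwheel '[0,-0.0007,0.005,0,0,0,1, 0,-0.0012,0.0095,0,0,0,1, 0,-0.0013,0.0105,0,0,0,1, 0,-0.0013,0.0105,0,0,0,1, 0,-0.0013,0.0105,0,0,0,1, 0,-0.0012,0.0095,0,0,0,1, 0,-0.0007,0.005,0,0,0,1, 0,0,0,0,0,0,1]'
python3 -c "
from h import *
where(JIG)"
```

```text
t: 13.15
tool_pos: [0.5333, 0.2531, 0.1745]
tcp_rot: [0.12, 0.991, 0.064, 0.007]
ft_force: [-0.0, -0.0, -3.4]
gripper_width: 0.0217
t: 13.95
tool_pos: [0.5339, 0.2455, 0.1133]
tcp_rot: [0.12, 0.991, 0.063, 0.007]
ft_force: [-0.6, -0.1, -2.5]
gripper_width: 0.0219
t 13.95 tcp [533.9 245.5 113.3] org [ 36.1 -35.3  49.2] lip [36.1 81.3 20.5] yaw-F 89.99 pitch -13.82 roll -0.09 F [-0.6 -0.1 -2.5] w 21.9
```

```bash
python3 -m handwheel '[0,0,-0.0009,-1.5,0,0,1, 0,0,-0.0009,-1.5,0,0,1, 0,0,-0.0009,-1.5,0,0,1, 0,0,-0.0009,-1.5,0,0,1, 0,0,-0.0009,-1,0,0,1, 0,0,-0.0009,-1,0,0,1, 0,0,0,0,0,0,1, 0,0,0,0,0,0,1]'
python3 - <<'E'
from h import *
where(JIG)
p,d=capture("scene");cv2.imwrite("pics/g6.png",cv2.resize(p[190:320,260:400,::-1],(646,600),interpolation=cv2.INTER_CUBIC))
E
```

```text
t: 14.75
tool_pos: [0.5342, 0.2475, 0.1197]
tcp_rot: [0.189, 0.98, 0.063, 0.012]
ft_force: [0.0, -1.0, -2.4]
gripper_width: 0.022
t 14.75 tcp [534.2 247.5 119.7] org [ 36.8 -42.   58.4] lip [36.9 69.4 13.8] yaw-F 89.98 pitch -21.79 roll 0.03 F [ 0.  -1.  -2.4] w 22.0
```

View pics/g6.png

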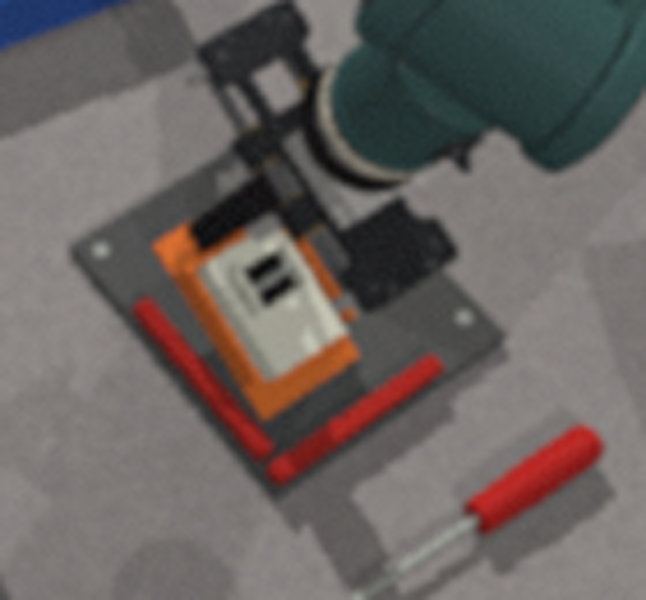

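The scene view shows the foot still seated at the back of the pan, the lip about 25 mm from the +y stop and the pan clear of the +x stop. Tilt a little more.

```bash
python3 -m handwheel '[0,0,-0.001,-0.8,0,0,1, 0,0,-0.001,-0.8,0,0,1, 0,0,-0.001,-0.8,0,0,1, 0,0,-0.001,-0.8,0,0,1, 0,0,0,0,0,0,1, 0,0,0,0,0,0,1, 0,0,0,0,0,0,1, 0,0,0,0,0,0,1]'
cat >> h.py <<'E'
def foot(save=None):
    p,W,ok=cloud("scene");H=cv2.cvtColor(p,cv2.COLOR_RGB2HSV);h,s,v=[H[...,k].astype(int) for k in range(3)]
    q=(W[...,:2]*1000-JIG[0])@R2(JIG[1]);m=ok&(s<60)&(v>110)&(W[...,2]>.022)&(W[...,2]<.12)&(abs(q[...,0])<110)&(abs(q[...,1]-30)<100)
    if save: cv2.imwrite(save,cv2.resize(p[190:320,260:400,::-1],(646,600),interpolation=cv2.INTER_CUBIC))
    m=cv2.morphologyEx(m.astype(np.uint8),cv2.MORPH_OPEN,np.ones((3,3)))>0
    P=np.c_[q[m]/1000,W[m][:,2]];rect(P,"foot jig");print("x",np.round(np.percentile(P[:,0]*1000,[2,98]),1),"y",np.round(np.percentile(P[:,1]*1000,[2,98]),1))
E
python3 - <<'E'
from h import *
where(JIG);foot("pics/g7.png")
E
```

```text
t: 15.6
tool_pos: [0.5341, 0.2489, 0.1235]
tcp_rot: [0.216, 0.974, 0.062, 0.014]
ft_force: [-0.1, -0.8, -2.1]
gripper_width: 0.0221
t 15.6 tcp [534.1 248.9 123.5] org [ 36.8 -44.   63.7] lip [36.9 64.7 13. ] yaw-F 89.95 pitch -24.98 roll 0.04 F [-0.1 -0.8 -2.1] w 22.1
foot jig 462 c [31.9 21.5] s [76.5 70.5] a 88.18 z [47.6 60.3 83.7]
x [ 6.5 65.9] y [-14.2  58.2]
```

```bash
python3 -m handwheel '[0,0,-0.001,-0.8,0,0,1, 0,0,-0.001,-0.8,0,0,1, 0,0,-0.0005,-0.4,0,0,1, 0,0,0,0,0,0,1, 0,0,0,0,0,0,1, 0,0,0,0,0,0,1, 0,0,0,0,0,0,1, 0,0,0,0,0,0,1]'
python3 - <<'E'
from h import *
where(JIG);foot("pics/g7.png")
E
```

```text
t: 16.45
tool_pos: [0.534, 0.25, 0.1258]
tcp_rot: [0.233, 0.97, 0.062, 0.015]
ft_force: [-0.2, -0.7, -2.8]
gripper_width: 0.0218
t 16.45 tcp [534.  250.  125.8] org [ 36.8 -45.   67. ] lip [37.  61.9 12.5] yaw-F 89.95 pitch -26.98 roll 0.04 F [-0.2 -0.7 -2.8] w 21.8
foot jig 485 c [32.3 26.1] s [77.5 69.4] a 89.27 z [44.1 59.  82.8]
x [ 0.8 65.7] y [-8.4 62.5]
```

```bash
python3 -m handwheel '[0,0,0,0,0,0,1, 0,0,0,0,0,0,1, 0,0,0,0,0,0,1, 0,0,0,0,0,0,1, 0,0,0,0,0,0,1, 0,0,0,0,0,0,1, 0,0,0,0,0,0,1, 0,0,0,0,0,0,1]'
python3 - <<'E'
from h import *
where(JIG);foot()
E
```

```text
t: 17.3
tool_pos: [0.5339, 0.25, 0.1257]
tcp_rot: [0.233, 0.97, 0.062, 0.015]
ft_force: [-0.9, 0.3, -2.4]
gripper_width: 0.0215
t 17.3 tcp [533.9 250.  125.7] org [ 36.8 -44.9  66.9] lip [36.9 62.  12.5] yaw-F 89.95 pitch -26.98 roll 0.04 F [-0.9  0.3 -2.4] w 21.5
foot jig 488 c [31.8 25.3] s [70.2 78.7] a 0.79 z [44.1 59.  82.1]
x [-0.5 65.8] y [-8.2 62.9]
```

```bash
python3 -m handwheel '[0,0,-0.0011,-0.8,0,0,1, 0,0,-0.0011,-0.8,0,0,1, 0,0,-0.0011,-0.8,0,0,1, 0,0,0,0,0,0,1, 0,0,0,0,0,0,1, 0,0,0,0,0,0,1, 0,0,0,0,0,0,1, 0,0,0,0,0,0,1]'
python3 - <<'E'
from h import *
where(JIG);foot("pics/g7.png")
E
```

```text
t: 18.15
tool_pos: [0.5338, 0.2515, 0.1288]
tcp_rot: [0.253, 0.965, 0.062, 0.017]
ft_force: [0.9, 0.3, -2.1]
gripper_width: 0.0218
t 18.15 tcp [533.8 251.5 128.8] org [ 36.9 -45.9  71.3] lip [37.  58.7 12.4] yaw-F 89.94 pitch -29.38 roll 0.05 F [ 0.9  0.3 -2.1] w 21.8
foot jig 497 c [31.4 44.9] s [80.3 70. ] a 88.61 z [32.1 48.7 72.6]
x [ 8.1 65.7] y [11.5 83.2]
```

```bash
python3 -m handwheel '[0,0.0026,0.0015,0,0,0,1, 0,0.0044,0.0025,0,0,0,1, 0,0.0044,0.0025,0,0,0,1, 0,0.0044,0.0025,0,0,0,1, 0,0.0044,0.0025,0,0,0,1, 0,0.0026,0.0015,0,0,0,1, 0,0,0,0,0,0,1, 0,0,0,0,0,0,1]'
python3 - <<'E'
from h import *
where(JIG);foot("pics/g8.png")
E
```

```text
t: 19.0
tool_pos: [0.5371, 0.2253, 0.1286]
tcp_rot: [0.253, 0.965, 0.062, 0.016]
ft_force: [-0.9, -0.0, -2.7]
gripper_width: 0.0215
t 19.0 tcp [537.1 225.3 128.6] org [ 36.8 -72.3  71.1] lip [36.9 32.3 12.2] yaw-F 89.94 pitch -29.4 roll 0.04 F [-0.9 -0.  -2.7] w 21.5
foot jig 467 c [32.3 40.6] s [80.3 68.5] a 89.28 z [32.9 43.7 64.7]
x [ 8.6 65.8] y [ 3.1 79.1]
```

View pics/g8.png

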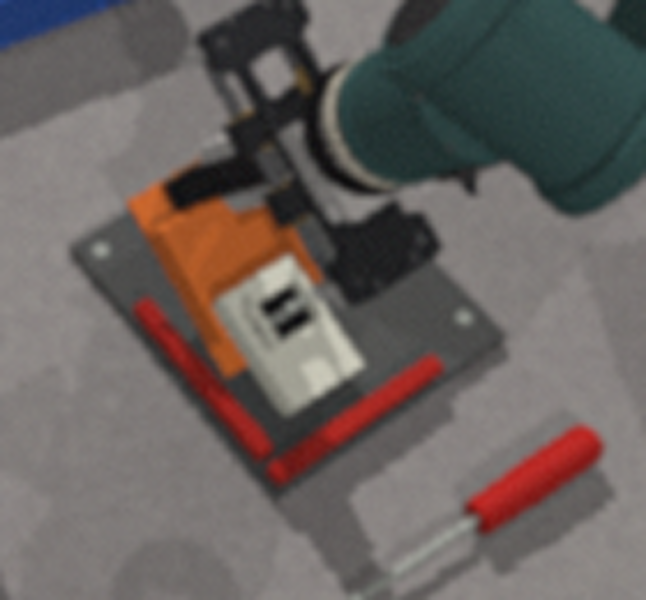

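The foot is sliding off with its front edge on the plate at (295,410), square and upright. Continue retreating.

```bash
python3 -m handwheel '[0,0.0026,0.0015,0,0,0,1, 0,0.0044,0.0025,0,0,0,1, 0,0.0044,0.0025,0,0,0,1, 0,0.0044,0.0025,0,0,0,1, 0,0.0044,0.0025,0,0,0,1, 0,0.0044,0.0025,0,0,0,1, 0,0.0044,0.0025,0,0,0,1, 0,0.0026,0.0015,0,0,0,1]'
python3 - <<'E'
from h import *
where(JIG);foot()
E
python3 -m handwheel '[0,0.0044,0.0025,0,0,0,1, 0,0.0044,0.0025,0,0,0,1, 0,0.0044,0.0025,0,0,0,1, 0,0.0044,0.0025,0,0,0,1, 0,0.0044,0.0025,0,0,0,1, 0,0,0,0,0,0,1, 0,0,0,0,0,0,1, 0,0,0,0,0,0,1]'
python3 - <<'E'
from h import *
where(JIG);foot("pics/g9.png")
E
```

```text
t: 19.85
tool_pos: [0.5418, 0.1889, 0.1284]
tcp_rot: [0.253, 0.965, 0.062, 0.016]
ft_force: [0.9, -1.0, -2.0]
gripper_width: 0.0214
t 19.85 tcp [541.8 188.9 128.4] org [  36.8 -109.1   70.9] lip [36.9 -4.5 12. ] yaw-F 89.93 pitch -29.39 roll 0.04 F [ 0.9 -1.  -2. ] w 21.4
foot jig 466 c [35.5 31.8] s [84.3 62.4] a 89.0 z [29.3 38.1 54. ]
x [ 8.7 65.8] y [-8.1 73.5]
t: 20.7
tool_pos: [0.5449, 0.1645, 0.1282]
tcp_rot: [0.253, 0.965, 0.062, 0.017]
ft_force: [0.4, 0.6, -2.0]
gripper_width: 0.0217
t 20.7 tcp [544.9 164.5 128.2] org [  36.8 -133.6   70.7] lip [ 36.9 -29.   11.8] yaw-F 89.96 pitch -29.38 roll 0.03 F [ 0.4  0.6 -2. ] w 21.7
foot jig 478 c [36.9 31.3] s [59.9 85.7] a 0.97 z [26.5 37.3 51.8]
x [ 8.6 66. ] y [-9.4 72.4]
```

```bash
python3 -m handwheel '[0,0.0105,0.0059,5.9,0,0,1, 0,0.011,0.0048,5.9,0,0,1, 0,0.0114,0.0036,5.9,0,0,1, 0,0.0117,0.0024,5.9,0,0,1, 0,0.012,0.0012,5.8,0,0,1, 0,0,0,0,0,0,1, 0,0,0,0,0,0,1, 0,0,0,0,0,0,1]'
python3 - <<'E'
from h import *
where(JIG);foot();go(JIG,48,-145,26,90)
E
```

```text
t: 21.55
tool_pos: [0.5523, 0.1058, 0.128]
tcp_rot: [0.0, 0.998, 0.065, -0.0]
ft_force: [-0.6, -0.2, -1.2]
gripper_width: 0.0215
t 21.55 tcp [552.3 105.8 128. ] org [  36.5 -160.4   62. ] lip [ 36.4 -40.4  62. ] yaw-F 90.05 pitch -0.01 roll -0.0 F [-0.6 -0.2 -1.2] w 21.5
foot jig 476 c [36.3 31.1] s [84.5 60.9] a 88.97 z [28.8 37.5 52.1]
x [ 9.6 65.9] y [-9.4 72.5]
shift [ 11.5 -15.   36. ] turn [0.01 0.01 0.1 ]
```

```bash
python3 -m handwheel '[0,0,0.01,0,0,0,1, 0,-0.001,0.014,0,0,0,1, 0,-0.008,0.012,0,0,0,1, 0,-0.01,0,0,0,0,1, 0,-0.006,0,0,0,0,1, 0,-0.005,0,0,0,0,1, 0,-0.005,0,0,0,0,1, 0,-0.004,0,0,0,0,1]'
python3 -m handwheel '[0,-0.003,0,0,0,0,1, 0,-0.003,0,0,0,0,1, 0,-0.002,0,0,0,0,1, 0,0,0,0,0,0,1, 0,0.006,0,0,0,0,1, 0,0.01,0,0,0,0,1, 0,0,-0.02,0,0,0,1, 0,0,-0.02,0,0,0,1]'
python3 - <<'E'
from h import *
where(JIG);foot();go(JIG,-40,-1,62,90)
E
```

```text
t: 22.4
tool_pos: [0.548, 0.1439, 0.0929]
tcp_rot: [0.0, 0.998, 0.064, 0.001]
ft_force: [-0.3, -0.2, -1.3]
gripper_width: 0.0219
t: 23.2
tool_pos: [0.548, 0.1344, 0.1316]
tcp_rot: [0.0, 0.998, 0.063, -0.001]
ft_force: [0.1, -0.6, -0.9]
gripper_width: 0.0215
t 23.2 tcp [548.  134.4 131.6] org [  35.8 -131.5   65.6] lip [ 36.  -11.5  65.6] yaw-F 89.91 pitch 0.01 roll -0.12 F [ 0.1 -0.6 -0.9] w 21.5
foot jig 489 c [36.7 47.8] s [62.1 87.3] a 3.45 z [27.2 37.1 51.7]
x [ 9.7 65.6] y [ 7.  89.3]
shift [ -78.8 -130.2    8.1] turn [-0.02 -0.36 -0.08]
```

```bash
python3 -m handwheel '[-0.02,-0.031,0,0,0,0,1, -0.02,-0.031,0,0,0,0,1, -0.02,-0.031,0,0,0,0,1, -0.02,-0.031,0,0,0,0,1, 0,0,0.015,0,0,0,1, 0,0,0.014,0,0,0,1, 0,0,0.009,0,0,0,1, 0,0,0,0,0,0,1]'
python3 -c "
from h import *
where(JIG)"
python3 -m handwheel '[0.005,0,0,0,0,0,1, 0.005,0,0,0,0,0,1, 0.005,0,0,0,0,0,1, 0.004,0,0,0,0,0,1, 0.003,0,0,0,0,0,1, 0,0,0,0,0,0,1, 0,0,0,0,0,0,1, 0,0,0,0,0,0,1]'
python3 - <<'E'
from h import *
where(JIG);foot()
E
```

```text
t: 24.05
tool_pos: [0.4525, 0.247, 0.0917]
tcp_rot: [0.001, 0.998, 0.063, -0.002]
ft_force: [-0.3, 0.0, -1.3]
gripper_width: 0.0218
t 24.05 tcp [452.5 247.   91.7] org [-44.6  -7.6  25.7] lip [-44.4 112.4  25.6] yaw-F 89.9 pitch -0.07 roll -0.22 F [-0.3  0.  -1.3] w 21.8
t: 24.85
tool_pos: [0.4754, 0.2513, 0.0943]
tcp_rot: [-0.0, 0.998, 0.064, 0.0]
ft_force: [0.6, 0.9, -0.9]
gripper_width: 0.0219
t 24.85 tcp [475.4 251.3  94.3] org [-21.   -6.3  28.3] lip [-21.  113.7  28.4] yaw-F 89.98 pitch 0.02 roll 0.06 F [ 0.6  0.9 -0.9] w 21.9
foot jig 516 c [49.  47.3] s [62.9 86.4] a 0.54 z [28.  37.1 51.9]
x [19.8 79. ] y [ 7.5 89.6]
```

```bash
python3 -m handwheel '[0.002,0,0,0,0,0,1, 0.002,0,0,0,0,0,1, 0.001,0,0,0,0,0,1, 0,0,0,0,0,0,1, 0,0,0,0,0,0,1, 0,0,0,0,0,0,1, 0,0,0,0,0,0,1, 0,0,0,0,0,0,1]'
python3 -m handwheel '[0.001,0,0,0,0,0,1, 0,0,0,0,0,0,1, 0,0,0,0,0,0,1, 0.001,0,0,0,0,0,1, 0,0,0,0,0,0,1, 0,0,0,0,0,0,1, 0,0,0,0,0,0,1, 0,0,0,0,0,0,1]'
python3 - <<'E'
from h import *
where(JIG);foot()
E
```

```text
t: 25.7
tool_pos: [0.4803, 0.2519, 0.0943]
tcp_rot: [-0.0, 0.998, 0.064, 0.0]
ft_force: [-1.1, 0.5, -1.3]
gripper_width: 0.0214
t: 26.5
tool_pos: [0.4823, 0.2521, 0.0943]
tcp_rot: [-0.0, 0.998, 0.064, 0.0]
ft_force: [-0.7, 0.3, -1.7]
gripper_width: 0.0215
t 26.5 tcp [482.3 252.1  94.3] org [-14.   -6.3  28.3] lip [-14.  113.7  28.3] yaw-F 89.97 pitch 0.01 roll 0.05 F [-0.7  0.3 -1.7] w 21.5
foot jig 512 c [55.5 47.2] s [87.6 60.5] a 89.13 z [28.9 37.5 51.9]
x [26.7 84.9] y [ 7.2 89.6]
```

```bash
for i in 1 2 3; do python3 -m handwheel '[0.0005,0,0,0,0,0,1, 0.0005,0,0,0,0,0,1, 0,0,0,0,0,0,1, 0,0,0,0,0,0,1, 0,0,0,0,0,0,1, 0,0,0,0,0,0,1, 0,0,0,0,0,0,1, 0,0,0,0,0,0,1]' | grep -E "pos|force"; done
python3 - <<'E'
from h import *
where(JIG);foot()
E
```

```text
tool_pos: [0.4832, 0.2523, 0.0943]
ft_force: [-0.3, 0.2, -0.5]
tool_pos: [0.4841, 0.2523, 0.0942]
ft_force: [-1.4, -0.9, -1.0]
tool_pos: [0.4845, 0.2522, 0.0941]
ft_force: [-3.6, -1.5, 0.7]
t 28.95 tcp [484.5 252.2  94.1] org [-12.   -6.5  28.1] lip [-11.9 113.5  28. ] yaw-F 89.99 pitch -0.01 roll -0.06 F [-3.6 -1.5  0.7] w 21.6
foot jig 511 c [57.6 45.7] s [90.6 61.1] a 89.64 z [29.9 37.6 52. ]
x [28.3 86.7] y [ 6.9 89.6]
```

```bash
python3 -m handwheel '[-0.01,0,0,0,0,0,1, -0.01,0.02,0,0,0,0,1, 0,0.02,0,0,0,0,1, 0,0.02,0,0,0,0,1, 0,0,0,0,0,2,1, 0,0,0,0,0,2,1, 0,0,0,0,0,0,1, 0,0,0,0,0,0,1]' | grep -E "force"
python3 - <<'E'
from h import *
where(JIG);foot("pics/g10.png");go(JIG,-21,-67,28,86)
E
```

```text
ft_force: [-0.1, 0.5, -0.6]
t 29.8 tcp [473.7 190.6  94.6] org [-30.4 -66.2  28.6] lip [-22.   53.5  28.7] yaw-F 86.0 pitch 0.04 roll 0.17 F [-0.1  0.5 -0.6] w 21.4
foot jig 475 c [57.7 48. ] s [60.3 85.2] a 0.5 z [31.  37.2 51.5]
x [30.3 87. ] y [ 7.1 90. ]
shift [9.7 0.2 0.5] turn [-0.04 -0.14  0.01]
```

```bash
python3 -m handwheel '[0.003,-0.0002,0,0,0,0,1, 0.003,-0.0002,0,0,0,0,1, 0.002,-0.0001,0,0,0,0,1, 0.001,0,0,0,0,0,1, 0.001,0,0,0,0,0,1, 0,0,0,0,0,0,1, 0,0,0,0,0,0,1, 0,0,0,0,0,0,1]' | grep -E "pos|force"
for i in 1 2; do python3 -m handwheel '[0.0005,0,0,0,0,0,1, 0.0005,0,0,0,0,0,1, 0,0,0,0,0,0,1, 0,0,0,0,0,0,1, 0,0,0,0,0,0,1, 0,0,0,0,0,0,1, 0,0,0,0,0,0,1, 0,0,0,0,0,0,1]' | grep -E "pos|force"; done
python3 - <<'E'
from h import *
where(JIG)
E
```

```text
tool_pos: [0.4829, 0.1915, 0.0942]
ft_force: [-0.5, -0.2, -1.4]
tool_pos: [0.4839, 0.1916, 0.0942]
ft_force: [-0.7, -0.5, -1.1]
tool_pos: [0.4847, 0.1916, 0.0941]
ft_force: [-3.0, -0.8, 0.1]
t 32.25 tcp [484.7 191.6  94.1] org [-19.5 -66.7  28.1] lip [-11.1  53.   28.1] yaw-F 85.98 pitch 0.01 roll -0.0 F [-3.  -0.8  0.1] w 21.6
```

```bash
python3 -m handwheel '[0.0005,0,0,0,0,0,1, 0.0005,0,0,0,0,0,1, 0.0005,0,0,0,0,0,1, 0,0,0,0,0,0,1, 0,0,0,0,0,0,1, 0,0,0,0,0,0,1, 0,0,0,0,0,0,1, 0,0,0,0,0,0,1]' | grep -E "pos|force"
python3 -m handwheel '[-0.002,0,0,0,0,0,1, -0.006,0.005,0,0,0,0,1, -0.005,0.02,0,0,0,-2,1, 0,0.03,0,0,0,-2,1, 0.005,0.02,0,0,0,-2,1, 0.02,0,0,0,0,-2,1, 0.02,0,0,0,0,0,1, 0,0,0,0,0,0,1]' | grep -E "pos|force"
python3 - <<'E'
from h import *
where(JIG);foot("pics/g11.png");go(JIG,23.5,-125,27,94)
E
```

```text
tool_pos: [0.4856, 0.1915, 0.094]
ft_force: [-5.2, -2.1, -0.7]
tool_pos: [0.5277, 0.1238, 0.095]
ft_force: [-0.2, -0.9, -2.0]
t 33.85 tcp [527.7 123.8  95. ] org [  14.9 -139.4   29. ] lip [  6.8 -19.7  29. ] yaw-F 93.88 pitch -0.01 roll 0.35 F [-0.2 -0.9 -2. ] w 21.3
foot jig 442 c [57.9 47.8] s [59.4 85.5] a 0.99 z [31.  37.2 51.5]
x [30.9 86.8] y [ 7.  89.6]
shift [ 11.6 -13.4   1.7] turn [ 0.01 -0.19 -0.09]
```

```bash
python3 -m handwheel '[0.007,-0.005,0.001,0,0,0,1, 0.006,-0.011,0,0,0,0,1, 0.0002,-0.003,0,0,0,0,1, 0.0002,-0.003,0,0,0,0,1, 0.0001,-0.002,0,0,0,0,1, 0,-0.001,0,0,0,0,1, 0,0,0,0,0,0,1, 0,0,0,0,0,0,1]' | grep -E "pos|force"
for i in 1 2; do python3 -m handwheel '[0,-0.0005,0,0,0,0,1, 0,-0.0005,0,0,0,0,1, 0,0,0,0,0,0,1, 0,0,0,0,0,0,1, 0,0,0,0,0,0,1, 0,0,0,0,0,0,1, 0,0,0,0,0,0,1, 0,0,0,0,0,0,1]' | grep -E "pos|force"; done
python3 - <<'E'
from h import *
where(JIG);foot()
E
```

```text
tool_pos: [0.5328, 0.1513, 0.0933]
ft_force: [0.1, -0.9, -1.6]
tool_pos: [0.5327, 0.1523, 0.0933]
ft_force: [0.7, -0.2, -0.8]
tool_pos: [0.5325, 0.1533, 0.0932]
ft_force: [0.1, -0.6, -2.2]
t 36.3 tcp [532.5 153.3  93.2] org [  23.1 -110.7   27.2] lip [14.8  9.  27.3] yaw-F 93.98 pitch 0.02 roll 0.03 F [ 0.1 -0.6 -2.2] w 21.6
foot jig 467 c [57.6 53.1] s [85.8 61. ] a 89.94 z [30.6 37.2 50.8]
x [29.4 86.9] y [12.2 94.7]
```

```bash
for i in 1 2 3; do python3 -m handwheel '[0,-0.0005,0,0,0,0,1, 0,-0.0003,0,0,0,0,1, 0,0,0,0,0,0,1, 0,0,0,0,0,0,1, 0,0,0,0,0,0,1, 0,0,0,0,0,0,1, 0,0,0,0,0,0,1, 0,0,0,0,0,0,1]' | grep -E "pos|force"; done
python3 - <<'E'
from h import *
where(JIG);foot()
E
```

```text
tool_pos: [0.5324, 0.154, 0.0932]
ft_force: [0.4, -0.4, -0.9]
tool_pos: [0.5322, 0.1548, 0.0932]
ft_force: [0.2, -0.4, -1.6]
tool_pos: [0.5321, 0.1553, 0.0933]
ft_force: [1.2, -3.3, 0.4]
t 38.75 tcp [532.1 155.3  93.3] org [  22.9 -108.7   27.3] lip [14.6 11.  27.3] yaw-F 93.97 pitch -0.02 roll 0.04 F [ 1.2 -3.3  0.4] w 21.9
foot jig 473 c [57.1 54.1] s [85.6 62.3] a 89.15 z [30.7 37.2 51.8]
x [30.  86.8] y [14.8 96.2]
```

```bash
python3 -m handwheel '[0.0001,-0.0005,0,0,0,0,1, 0,-0.0005,0,0,0,0,1, 0,0,0,0,0,0,1, 0,0,0,0,0,0,1, 0,0.004,0,0,0,0,1, 0,0.01,0,0,0,0,1, -0.025,0,0,0,0,2,1, -0.028,0,0,0,0,2,1]' | grep -E "pos|force"
python3 -m handwheel '[0,-0.02,0,0,0,2,1, 0,-0.02,0,0,0,2,1, 0,-0.02,0,0,0,0,1, 0,0,0,0,0,0,1, 0,0,0,0,0,0,1, 0,0,0,0,0,0,1, 0,0,0,0,0,0,1, 0,0,0,0,0,0,1]' | grep -E "pos|force"
python3 - <<'E'
from h import *
where(JIG);foot("pics/g12.png");go(JIG,-21,-64,28,86)
E
```

```text
tool_pos: [0.4825, 0.1334, 0.0929]
ft_force: [-0.6, 0.7, -1.3]
tool_pos: [0.4771, 0.1925, 0.0932]
ft_force: [0.0, 0.4, -1.8]
t 40.4 tcp [477.1 192.5  93.2] org [-26.8 -64.7  27.2] lip [-18.3  55.   27.2] yaw-F 85.92 pitch 0.02 roll 0.03 F [ 0.   0.4 -1.8] w 21.6
foot jig 484 c [54.  54.1] s [67.4 85.8] a 0.81 z [29.5 37.3 52.4]
x [29.6 86.6] y [13.9 96.3]
shift [ 5.8 -1.1 -0.8] turn [-0.02 -0.03 -0.07]
```

```bash
python3 -m handwheel '[0.003,-0.0002,0,0,0,0,1, 0.002,-0.0001,0,0,0,0,1, 0.001,0,0,0,0,0,1, 0.0005,0,0,0,0,0,1, 0.0005,0,0,0,0,0,1, 0,0,0,0,0,0,1, 0,0,0,0,0,0,1, 0,0,0,0,0,0,1]' | grep -E "pos|force"
python3 -m handwheel '[0.0005,0,0,0,0,0,1, 0.0005,0,0,0,0,0,1, 0.0005,0,0,0,0,0,1, 0,0,0,0,0,0,1, 0,0,0,0,0,0,1, 0,0,0,0,0,0,1, 0,0,0,0,0,0,1, 0,0,0,0,0,0,1]' | grep -E "pos|force"
python3 -m handwheel '[0.0005,0,0,0,0,0,1, 0.0005,0,0,0,0,0,1, 0,0,0,0,0,0,1, 0,0,0,0,0,0,1, 0,0,0,0,0,0,1, 0,0,0,0,0,0,1, 0,0,0,0,0,0,1, 0,0,0,0,0,0,1]' | grep -E "pos|force"
python3 -m handwheel '[-0.003,0,0,0,0,0,1, -0.006,0,0,0,0,0,1, 0,0,-0.01,0,0,0,1, 0,0,-0.03,0,0,0,1, 0,0,-0.03,0,0,0,1, 0,0,-0.02,0,0,2,1, 0,0,0,0,0,2,1, 0,0,0,0,0,0,1]' | grep -E "pos|force"
python3 - <<'E'
from h import *
where(BIN);foot("pics/g13.png");go(BIN,-16,-108,110,88)
E
```

```text
tool_pos: [0.4837, 0.1938, 0.0932]
ft_force: [-0.6, -0.0, -2.5]
tool_pos: [0.485, 0.1937, 0.0931]
ft_force: [-4.6, -1.4, 0.5]
tool_pos: [0.4856, 0.1937, 0.093]
ft_force: [-6.2, -2.0, 0.7]
tool_pos: [0.4791, 0.1939, 0.1858]
ft_force: [-0.3, -0.3, -1.2]
t 43.65 tcp [479.1 193.9 185.8] org [-61.  354.6 119.8] lip [-62.  474.6 120. ] yaw-F 90.51 pitch 0.12 roll 0.37 F [-0.3 -0.3 -1.2] w 21.5
foot jig 484 c [57.2 55. ] s [61.1 84.7] a 0.36 z [30.6 37.2 52.1]
x [30.3 86.6] y [13.7 96.4]
shift [ 41.6 462.7   8. ] turn [-0.08 -0.22  2.55]
```

View pics/g13.png

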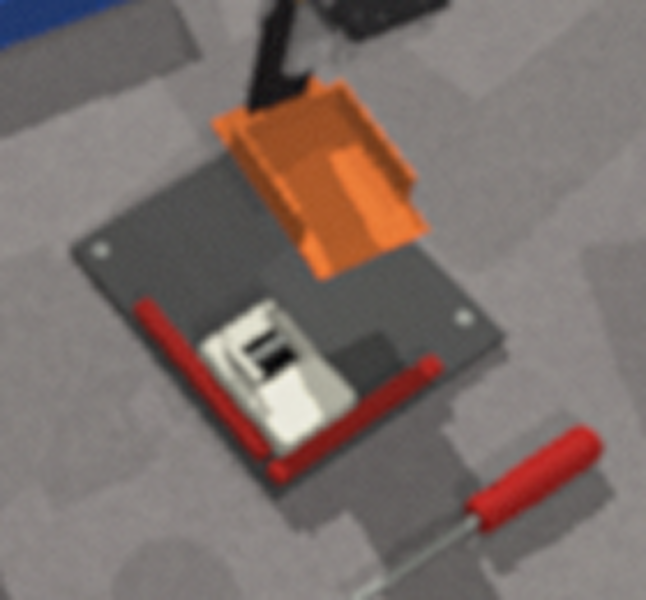

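The foot (200–355, 300–450) is flat, upright and flush against both red stops. Return the scoop.

```bash
python3 -m handwheel '[0.0008,0.0093,0,0,0,0,1, 0.0017,0.0185,0,0,0,0,1, 0.0025,0.0278,0,0,0,0,1, 0.0029,0.0324,0,0,0,0,1, 0.0031,0.0347,0,0,0,0,1, 0.0031,0.0347,0,0,0,0,1, 0.0033,0.037,0,0,0,0,1, 0.0033,0.037,0,0,0,0,1]' | grep -E "pos|force"
python3 -m handwheel '[0.0033,0.037,0,0,0,0,1, 0.0033,0.037,0,0,0,0,1, 0.0031,0.0347,0,0,0,0,1, 0.0031,0.0347,0,0,0,0,1, 0.0029,0.0324,0,0,0,0,1, 0.0025,0.0278,0,0,0,0,1, 0.0017,0.0185,0,0,0,1,1, 0.0008,0.0093,0,0,0,1.5,1]' | grep -E "pos|force"
python3 -m handwheel '[0,0,0.01,0,0,0,1, 0,0,0.02,0,0,0,1, 0,0,0,0,0,0,1, 0,0,0,0,0,0,1, 0,0,0,0,0,0,1, 0,0,0,0,0,0,1, 0,0,0,0,0,0,1, 0,0,0,0,0,0,1]' | grep -E "pos|force"
python3 -c "
from h import *
where();go(BIN,-16,-108,6,88)"
```

```text
tool_pos: [0.4949, -0.0402, 0.1826]
ft_force: [0.4, -0.5, -1.6]
tool_pos: [0.5127, -0.2715, 0.1823]
ft_force: [0.5, -0.5, -1.8]
tool_pos: [0.5135, -0.2699, 0.1537]
ft_force: [-1.0, 1.6, -1.8]
t 46.1 tcp [ 513.5 -269.9  153.7] org [ -17.1 -108.5   87.7] lip [-13.   11.4  87.7] yaw-F 88.04 pitch -0.01 roll 0.08 F [-1.   1.6 -1.8] w 21.5
shift [ 1.1 -0.5 81.7] turn [ 0.01 -0.08  0.04]
```

```bash
python3 -m handwheel '[0.001,0,0.015,0,0,0,1, 0,0,0.02,0,0,0,1, 0,0,0.02,0,0,0,1, 0,0,0.013,0,0,0,1, 0,0,0.007,0,0,0,1, 0,0,0.003,0,0,0,1, 0,0,0.001,0,0,0,1, 0,0,0,0,0,0,1]' | grep -E "pos|force"
python3 -m handwheel '[0,0,0.001,0,0,0,1, 0,0,0.001,0,0,0,1, 0,0,0.0005,0,0,0,1, 0,0,0,0,0,0,1, 0,0,0,0,0,0,1, 0,0,0,0,0,0,1, 0,0,0,0,0,0,1, 0,0,0,0,0,0,1]' | grep -E "pos|force"
```

```text
tool_pos: [0.5148, -0.2702, 0.0749]
ft_force: [0.3, -0.7, -1.3]
tool_pos: [0.5146, -0.27, 0.0721]
ft_force: [-0.9, 0.2, 2.5]
```

The scoop is on the floor: same height as at the grasp, with an upward contact force. Release and withdraw.

```bash
python3 -m handwheel '[0,0,0,0,0,0,0.2, 0,0,0,0,0,0,-0.3, 0,0,0,0,0,0,-0.3, 0,0,0,0,0,0,-0.3, 0,0,0,0,0,0,-0.3, 0,0,0,0,0,0,-0.3, 0,0,0,0,0,0,-0.3, 0,0,-0.003,0,0,0,-0.3]' | grep -E "pos|force|width"
python3 -m handwheel '[0,0,-0.01,0,0,0,-0.3, 0,0,-0.025,0,0,0,-0.3, 0,0,-0.04,0,0,0,-0.3, 0,0,-0.04,0,0,0,-0.3, -0.03,0,-0.03,0,0,0,-0.3, -0.045,0,-0.02,0,0,0,-0.3, -0.045,0,0,0,0,0,-0.3, -0.045,0,0,0,0,0,-0.3]' | grep -E "pos|force|width"
python3 -m handwheel '[-0.04,0,0,0,0,0,-0.3, -0.02,0,0,0,0,0,-0.3, 0,0,0,0,0,0,-0.3, 0,0,0,0,0,0,-0.3, 0,0,0,0,0,0,-0.3, 0,0,0,0,0,0,-0.3, 0,0,0,0,0,0,-0.3, 0,0,0,0,0,0,-0.3]' | grep -E "pos|force|width"
python3 - <<'E'
from h import *
where();foot()
p,W,ok=cloud("top");z=np.load("top0.npz");p0,d0=z["p"],z["d"]
H=cv2.cvtColor(p,cv2.COLOR_RGB2HSV);x,y,zz=[W[...,k] for k in range(3)]
org=ok&(H[...,0]<20)&(H[...,0]>4)&(H[...,1]>140)&(y<.1)&(y>-.4)&(x>.4)&(x<.66);rect(W[org],"scoop")
rect(W[ok&(H[...,2]<70)&(zz>.08)&(abs(x-.52)<.06)&(abs(y+.27)<.05)],"grip")
s=np.load("scene0.npz")["p"];q=capture("scene")[0]
A=np.hstack([cv2.resize(p[140:270,90:420,::-1],(792,312)),]);B=cv2.resize(q[100:330,130:420,::-1],(357,283))
C=cv2.resize(s[100:330,130:420,::-1],(357,283));cv2.imwrite("pics/end.png",np.vstack([A,np.hstack([C,B,np.zeros((283,78,3),np.uint8)])]))
E
```

```text
tool_pos: [0.514, -0.2696, 0.0742]
ft_force: [0.5, 0.2, -0.6]
gripper_width: 0.0611
tool_pos: [0.3484, -0.2609, 0.2418]
ft_force: [0.1, 0.1, -1.0]
gripper_width: 0.0613
tool_pos: [0.29, -0.2574, 0.2392]
ft_force: [-0.0, 0.1, 0.3]
gripper_width: 0.061
t 50.1 tcp [ 290.  -257.4  239.2] org [-241.  -100.6  173.2] lip [-236.9   19.3  173.3] yaw-F 88.09 pitch 0.06 roll 0.0 F [-0.   0.1  0.3] w 61.0
foot jig 471 c [58.1 54.2] s [60.5 85.4] a 0.54 z [31.6 37.5 51.5]
x [29.6 87. ] y [13.9 96.3]
scoop 983 c [ 516.1 -217.9] s [129.   78.9] a 86.74 z [ 4.1  8.5 32.6]
grip 104 c [ 512.9 -269.2] s [21.4 31.8] a 89.82 z [ 87.3 107.1 110.4]
```

Run:
```python
from h import *
P=[];p0=np.load("top0.npz")["p"]
p,W,ok=cloud("top");H=cv2.cvtColor(p,cv2.COLOR_RGB2HSV)
h,s,v=[H[...,k].astype(int) for k in range(3)];v_,u_=np.mgrid[:384,:512]
q=(W[...,:2]*1000-JIG[0])@R2(JIG[1]);near=ok&(abs(q[...,0])<105)&(abs(q[...,1])<112)
f=near&(s<60)&(v>120)&(W[...,2]>.025)&(q[...,0]>15)&(q[...,1]>0)
def edge(m,z,name):
    c,_=cv2.findContours(cv2.resize(m.astype(np.uint8)*255,None,fx=8,fy=8,interpolation=cv2.INTER_CUBIC)//128,cv2.RETR_EXTERNAL,cv2.CHAIN_APPROX_NONE)
    c=max(c,key=cv2.contourArea)[:,0].astype(float)
    w=np.array([px("top",(a+.5)/8-.5,(b+.5)/8-.5,z)[:2]*1000 for a,b in c[::3]]);w=(w-JIG[0])@R2(JIG[1])
    r=cv2.minAreaRect(w.astype(np.float32));print(name,np.round(r[0],1),np.round(r[1],1),round(r[2],2),"min",np.round(w.min(0),1),"max",np.round(w.max(0),1))
edge(f,.038,"foot")
red=near&((h<5)|(h>172))&(s>130)
edge(red&(q[...,0]<80),.022,"bar +y");edge(red&(q[...,1]<85),.022,"bar +x")
# unchanged?
d=np.abs(p.astype(int)-p0).max(2)>60
x,y=W[...,0],W[...,1];d&=~((abs(x-.53)<.13)&(abs(y+.16)<.17))&~near
n,l,st,c=cv2.connectedComponentsWithStats(cv2.morphologyEx(d.astype(np.uint8),cv2.MORPH_OPEN,np.ones((3,3))))
print([(st[i].tolist()) for i in range(1,n) if st[i,4]>15])
dk=ok&(v<75)&(s<120)&(abs(x-.59)<.06)&(abs(y+.087)<.06)&(W[...,2]>.025);rect(W[dk],"servo")
```

```text
foot [54.5 53.1] [61.4 88.2] 0.14 min [23.8  8.9] max [85.2 97.1]
bar +y [ 3.2 99.5] [93.  16.6] 0.32 min [-43.3  91.1] max [ 49.7 107.8]
bar +x [90.3 20.5] [ 15. 130.] 0.06 min [ 82.9 -44.4] max [97.9 85.5]
[[105, 246, 5, 20, 84], [332, 305, 23, 32, 619], [344, 305, 91, 67, 3303], [437, 314, 75, 66, 2596], [461, 319, 15, 9, 67], [221, 331, 35, 27, 655], [188, 349, 18, 35, 284], [307, 356, 56, 28, 937], [395, 375, 31, 9, 207], [508, 376, 4, 6, 20], [456, 381, 6, 3, 17]]
servo 257 c [590.4 -86.8] s [43.7 71.1] a 0.64 z [34.9 38.9 42.5]
```

Run:
```python
from h import *
p0=np.load("top0.npz")["p"];p=capture("top")[0]
for a in(p0,p):
    c=a[190:275,85:118];H=cv2.cvtColor(c,cv2.COLOR_RGB2HSV);m=((H[...,0]<6)|(H[...,0]>172))&(H[...,1]>120)
    y,x=np.nonzero(m);print(m.sum(),x.mean()+85,y.mean()+190,c[m].mean(0),c[~m].mean(0))
print(p0[256,98:114].tolist());print(p[256,98:114].tolist())
```

```text
264 104.9090909090909 250.25 [174.42045455  58.13636364  55.74621212] [137.79811098 131.28689492 129.97914207]
260 104.85 250.20384615384614 [139.58846154  47.43076923  45.63461538] [129.00825147 123.02396857 121.86797642]
[[109, 105, 104], [108, 103, 103], [111, 100, 100], [127, 72, 72], [151, 50, 48], [171, 51, 49], [185, 56, 54], [192, 59, 57], [195, 62, 59], [191, 61, 58], [178, 55, 53], [157, 57, 55], [133, 98, 98], [127, 120, 119], [128, 123, 123], [128, 122, 122]]
[[108, 103, 103], [109, 104, 104], [111, 101, 101], [126, 73, 72], [134, 45, 43], [137, 42, 41], [136, 43, 42], [131, 43, 41], [122, 39, 38], [111, 35, 33], [103, 32, 31], [93, 38, 37], [87, 69, 69], [90, 86, 85], [93, 90, 89], [95, 91, 91]]
```

The screwdriver hasn't moved; that difference was only a shadow. Hand in.

```bash
python3 -c "
from rig import order
print(order.hand_in())"
```

```text
the job is handed in; nothing more can be done
None
```

I scooped the foot against the bin's end wall, carried it out on the scoop and tipped it out upright on the jig plate. Then I pushed it home against both red stops with the scoop. The scoop is back flat on the bin floor and released, and I handed the job in at about 50 s of the 67 s allowed. By the commanded heights, the fingers always stayed well above the foot.

**Foot position:**
- Each push ended with the scoop stalling at about 3 to 6 N against the stop.
- From the top camera, the foot's centre is at (54.5, 53.1) mm in the jig frame, against the nest at (56, 53). It is turned about 0.1°, and the two bars measure 0.1 to 0.3°.
- The scene camera put the foot's centre at about (58, 54), so the two cameras differ by about 3 mm in x. The pushes stalled about 2 mm further in x than my jig measurement predicted. I relied on the contact forces and the last close-up, where the foot lay flush on both stops.

**Everything else:**
- The servo in the bin measures within 1 mm of where it started, and the screwdriver's image position is unchanged.
- A before-and-after comparison of the top view turned up no change at the thigh bracket or the spare servo. The other changes it showed were near the robot arm, and I took them to be the arm and its shadow.
- I had used up the 12 picture views, so the scoop in the bin and the final scene were checked by measurement only.

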